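Cull the short pegs and hold the length gauge at its mark

TASK

Get this batch of turned pegs ready for marking to length. First take the two pegs that are too short out of the rack and put them into the plywood tray, leaving the full-length pegs standing in the rack. Then squeeze the lock button on the sliding head of the length gauge, draw the spring-loaded arm out until its cursor lines up with the marker clipped on the scale, and finish while still holding it there with the button squeezed; leave the marker and the other things on the bench where they are.

Things in the scene. Friction and masses are not known exactly. Their poses are not given: they have to be found in the camera images.
- peg_a: Turned light-wood peg, 18 mm diameter, about 13 to 18 g, standing upright in a hole of the rack with its foot 8 mm above the bench. Three of the five pegs are full length (84 mm), two are too short (52 to 56 mm). Origin at the centre of its foot, z along the peg.
- peg_b: Turned light-wood peg, 18 mm diameter, about 13 to 18 g, standing upright in a hole of the rack with its foot 8 mm above the bench. Three of the five pegs are full length (84 mm), two are too short (52 to 56 mm). Origin at the centre of its foot, z along the peg.
- peg_c: Turned light-wood peg, 18 mm diameter, about 13 to 18 g, standing upright in a hole of the rack with its foot 8 mm above the bench. Three of the five pegs are full length (84 mm), two are too short (52 to 56 mm). Origin at the centre of its foot, z along the peg.
- peg_d: Turned light-wood peg, 18 mm diameter, about 13 to 18 g, standing upright in a hole of the rack with its foot 8 mm above the bench. Three of the five pegs are full length (84 mm), two are too short (52 to 56 mm). Origin at the centre of its foot, z along the peg.
- peg_e: Turned light-wood peg, 18 mm diameter, about 13 to 18 g, standing upright in a hole of the rack with its foot 8 mm above the bench. Three of the five pegs are full length (84 mm), two are too short (52 to 56 mm). Origin at the centre of its foot, z along the peg.
- peg_a_top (a point): Centre of the upper end of peg_a: 92 mm above the bench on a full-length peg in the rack, 60 to 64 mm on a short one.
- peg_b_top (a point): Centre of the upper end of peg_b: 92 mm above the bench on a full-length peg in the rack, 60 to 64 mm on a short one.
- peg_c_top (a point): Centre of the upper end of peg_c: 92 mm above the bench on a full-length peg in the rack, 60 to 64 mm on a short one.
- peg_d_top (a point): Centre of the upper end of peg_d: 92 mm above the bench on a full-length peg in the rack, 60 to 64 mm on a short one.
- peg_e_top (a point): Centre of the upper end of peg_e: 92 mm above the bench on a full-length peg in the rack, 60 to 64 mm on a short one.
- rack: Fixed dark-wood block, 250 mm (its x) x 56 mm (its y) x 30 mm high, with one row along its x of five holes 48 mm apart, each 22 mm deep with 0.75 mm play all round the pegs. Which peg stands in which hole varies. Origin at the centre of its underside.
- tray: Fixed open plywood tray, 150 x 150 mm outside, 40 mm high, walls and floor 5 mm thick. Origin at the centre of its underside.
- gauge: Fixed length gauge: aluminium base plate 400 x 100 mm, 12 mm thick, from 195 mm ahead (its -x) of its origin to 205 mm behind. A steel arm with a head slides out along the gauge's -x, up to 125 mm; a spring draws it home with 3 to 4.5 N. Scale lines every 10 mm lie on the plate's -y side. Origin on the bench under the middle of the head when the arm is home; z up.
- lock_tooth (a point): Top of the fixed steel tooth on the plate, 26 mm above the bench, 12 mm ahead of and 30 mm to the +y side of the gauge's origin. It catches the button's tongue and locks the arm at home (about 4 mm of play) until the button is pressed. Behind it the arm's grey sleeve, 46 mm wide, top 56 mm above the bench, reaches from 35 to 195 mm behind (+x of) the gauge's origin.
- gauge_head: Sliding steel head of the gauge arm, 36 mm (along the slide) x 30 mm wide, top 72 mm above the bench; the lock button is on its +y face. A low crossbar (the cursor: 4 mm thick, 72 mm wide, 13 to 27 mm above the bench) is carried 40 mm ahead (-x) of the head's middle. Origin on the bench under the middle of the head; axes as the gauge's.
- head_grip (a point): Where to grip the head: midway between the button's face and the opposite face of the head, 55 mm above the bench. Squeeze here across the slide (along the gauge's y) from above: 38 mm wide with the button out, 32 mm when pressed home. Clear space 25 mm and more beside both faces.
- lock_button (a joint): Lock button, a dark steel plate 26 mm wide, 42 to 68 mm above the bench, standing 8 mm out from the head's +y face. 0 = out (locked), 0.006 m = pressed home towards the gauge's -y. The lock is free beyond 0.0045 m; pressing it home takes 5 N (grip with 15 to 30 N). It springs out when let go, and the arm then runs back.
- cursor (a point): The -y end of the cursor crossbar, 14 mm above the bench: the end that passes the scale and the marker. Axes as the gauge's.
- mark_tip (a point): Tip of the small brass marker clipped on the plate's -y edge beside the scale, 14 mm above the bench; the cursor passes beside it without touching. It stands 45 to 105 mm ahead of the cursor's home place along the gauge's -x. Axes as the gauge's. Cursor and marker line up when they agree along the gauge's x.
- tub: Bystander: white plastic cup, 72 mm wide, 55 mm high. Origin under its centre.
- bowl_blank: Bystander: turned wooden bowl blank, 42 mm wide, 44 mm high. Origin under its centre.
- offcut: Bystander: light-wood block 60 x 40 x 30 mm. Origin under its centre.
- chisel: Bystander: hand tool with a dark wooden handle, lying on the bench.
- glue: Bystander: yellow bottle, 50 mm wide, 130 mm high. Origin under its centre.

How it is judged:
By the outcome, as a careful person would: the job done as asked, in the order asked, and still so for the second after the job is handed in, while the arm keeps its last pose, push and grip.
It also fails if it takes over 67 s, if anything falls off the work surface, if the arm or the gripper's body presses on something with over 40 N, if the wrist force passes 120 N, or if a joint passes its speed limit or range.

ROBOT

A 6-joint arm with a two-finger parallel gripper is mounted at the origin on the work surface. World frame = base frame: x ahead of the robot, y to its left, z up, the work surface at z = 0. Lengths are in m, angles in rad, forces in N, time in s.
With the tool pointing down it reaches from about 0.4 to 0.825 m from the base axis. Payload 7 kg.
Tool frame: the origin (TCP) lies at the very end of the fingers, on their centre line; the grasp point (between the pads) lies arm.hold_point_z behind it (arm.hold_point_z is the distance from the TCP to the grasp point, in m); z points along the fingers, y is the line along which they close (so a half turn about z gives the same grasp; the last joint's range is limited). The gripper opens to 88 mm and grips with 3 to 60 N. Pads are 19 mm wide; open, the fingers measure 130 mm over their backs; the gripper's body (78 mm by 193 mm) begins 47 mm behind the grasp point.
Start: joints at [-0.902, 0.359, 0.012, 0, -1.224, -0.288], TCP at [0.251, -0.627, 0.227] pointing down, gripper open.
Joint ranges: [-3.07, 3.07], [-1.43, 2.12], [-1.02, 1.25], [-3.03, 1.67], [-3.05, -0], [-3.03, 3.03]. Speed limits (rad/s): [2.39, 2.39, 3.01, 3.14, 3.14, 3.14].

INTERFACE

Orientations are given as a rotation vector (axis times angle).
In Python, from rig import state, optics, arm, nets gives the robot as it stands.
- The arm moves only by the tool move_arm, never from a script. Its argument "motion" is a list of rows, each an object with "dp": the shift along the tool's x, y, z in units of 200 mm (1.0 is 200 mm), a list of three; "turn": the turn, a rotation vector about the tool's x, y, z in units of 360 degrees (1.0 is 360 degrees), a list of three. In form: [{"dp": [x, y, z], "turn": [ax, ay, az]}, ...]. A call has exactly 8 rows; each row is the pose to reach, as a shift and turn from the pose commanded when the call began, along the tool's axes at that moment, turning the shorter way round; what a row does not reach only later rows make up. A row lasts 1/8 s, in which the tool goes at most 62.5 mm and 10.7 degrees, less where a joint would pass 70% of its speed; a pose out of reach is approached as far as the arm can. A call with a number of a shift or a turn outside -1 to 1 is refused whole. A call with a gripper value outside its range is refused whole. "fingers" is the opening, from 0 (shut) to 1 (fully open), set as the call begins (left out, the last holds). The fingers move at their own pace and stop on an object; "grip_force" is the grip in N (left out, the last holds). Time passes only in rows, so rows that repeat a pose let the fingers close, or fill a call up. It gives the time, the measured TCP pose, the force, the opening and the grip force at its end, in the units of the state.
- state(): the state, without advancing time (a new reading comes with each control period).
- optics.grab_frame(name): name is "scene" or "top"; returns the picture (420x560x3 uint8, red, green, blue); there is no depth.
- optics.camera_params(name): a dict with "intrinsics" (3x3 intrinsics, pixels), "T" (4x4, takes a point from camera to world coordinates). Camera axes: x right, y down, z forward; pixel columns grow to the right and rows downward; lengths in m; the calibration is good to about 2 mm. A picture is of the moment at which its call begins. camera_params takes no time and is no camera call.
- arm.sign_off(): hands the job in; it is judged then, once.
Trained networks look in the newest picture that a camera, given by its name, has taken for a name from the list of things; names that differ only in an ending like _2 or _b are one class to them, and where a whole thing is asked for, a point or a joint stands for the part that bears it (a point fixed in the world has none). Each returns a list of dicts, best first, with "p" (0 to 1); they miss things now and then, are a little off and sometimes report something else, mostly with a low value. They report only what shows in the picture. A call takes as long as a camera call.
- nets.search_frame(camera, query): "location" ([column, row] as shares, 0 to 1, of the picture: columns of its width, rows of its height, amid what is visible of it).
- nets.cut_out(camera, query): "pixels" (420x560 bool, what is visible of it) and "location" ([column, row] as shares, 0 to 1, of the picture: columns of its width, rows of its height, amid what is visible of it).
The state is a dict: "t": time; "joint_pos": joint angles; "qvel": joint speeds; "effort": joint torques, N m; "ee_pos": TCP position; "ee_rot": TCP orientation; "contact_force": force on the tool from outside, world axes, zero at the start; "moment": the same for the moment, N m; "grip_width": finger opening in m; "finger_force": force on a finger pad.
Only numpy, scipy, OpenCV 4.12 (cv2) and the standard library are available. Lean on these libraries where they do the work, as an engineer would, in place of code of your own. Each camera call takes 0.05 s, during which the arm holds its last target. There are 200 camera calls.

## Working session

There is one attempt and no reset: what is moved stays moved. The work goes in short steps, Python scripts to look and compute and a tool call to move; the robot and the scene stay as the last step left them, time stands still between calls to the robot, and variables do not carry over. Pictures are saved under pics/ and viewed, at most 10 in all, crops included, and the job is handed in when it is done.

Besides the shell and the picture viewer there is one more tool, called as name([rows], argument=value, ...), one row to a line, values as JSON. move_arm: Moves the arm, as the interface text tells. Its arguments: {"type":"object","properties":{"motion":{"type":"array"},"fingers":{"type":"number"},"grip_force":{"type":"number"}},"required":["motion"]}

```bash
mkdir -p pics; ls; cat > h.py <<'E'
import numpy as np, cv2
from rig import state, optics, arm, nets
from scipy.spatial.transform import Rotation as R
def ray(cam,u,v):
    P=optics.camera_params(cam);K=np.array(P["intrinsics"]);T=np.array(P["T"])
    d=T[:3,:3]@np.linalg.solve(K,[u,v,1.]);return T[:3,3],d
def at_z(cam,u,v,z):
    o,d=ray(cam,u,v);return (o+d*(z-o[2])/d[2])
def proj(cam,p):
    P=optics.camera_params(cam);K=np.array(P["intrinsics"]);T=np.linalg.inv(np.array(P["T"]))
    q=K@(T[:3,:3]@np.asarray(p)+T[:3,3]);return q[:2]/q[2]
def rel(p):
    s=state();r=R.from_rotvec(s["ee_rot"]);return r.inv().apply(np.asarray(p)-s["ee_pos"])/0.2
E
python3 - <<'E'
from h import *
np.set_printoptions(precision=4,suppress=True)
s=state();print(s["t"],s["ee_pos"],s["ee_rot"],s["grip_width"],arm.hold_point_z)
print(R.from_rotvec(s["ee_rot"]).as_matrix())
ims=[]
for c in("scene","top"):
    im=optics.grab_frame(c);cv2.imwrite(f"pics/{c}0.png",im[:,:,::-1])
    print(c,np.array(optics.camera_params(c)["T"]),np.array(optics.camera_params(c)["intrinsics"]))
    for q in("peg_a","peg_a_top","mark_tip","cursor","head_grip","lock_tooth","tray","rack","gauge_head","lock_button"):
        print(c,q,[(round(d["p"],2),np.round(np.array(d["location"])*[560,420],1).tolist()) for d in nets.search_frame(c,q)[:7]])
E
```

```text
pics
0.0 [ 0.2507 -0.6262  0.2256] [ 0.5943 -3.0844 -0.0025] 0.08785657863177007 0.0188
[[-0.9284 -0.3716 -0.0008]
 [-0.3716  0.9284  0.0015]
 [ 0.0002  0.0017 -1.    ]]
scene [[-0.5431  0.4561 -0.705   1.3033]
 [ 0.8395  0.3073 -0.448   0.3316]
 [ 0.0123 -0.8352 -0.5498  0.636 ]
 [ 0.      0.      0.      1.    ]] [[453.157    0.     276.9714]
 [  0.     453.157  216.1918]
 [  0.       0.       1.    ]]
scene peg_a [(0.79, [311.2, 223.6]), (0.72, [302.0, 233.2]), (0.62, [325.3, 221.9]), (0.5, [288.9, 243.7]), (0.47, [274.0, 262.3])]
scene peg_a_top [(0.68, [300.1, 234.4])]
scene mark_tip [(0.39, [390.0, 262.0])]
scene cursor [(0.71, [404.8, 287.8])]
scene head_grip [(0.3, [311.4, 222.8]), (0.25, [271.6, 317.2])]
scene lock_tooth [(0.98, [394.9, 321.3]), (0.37, [406.7, 288.2])]
scene tray [(0.69, [219.3, 193.2])]
scene rack [(0.66, [297.1, 256.8])]
scene gauge_head [(0.95, [404.7, 286.9]), (0.69, [395.4, 321.0]), (0.43, [386.6, 218.9])]
scene lock_button [(0.47, [276.5, 263.1]), (0.46, [417.3, 289.4])]
top [[-0.0139 -0.9736  0.2278  0.3987]
 [-0.9999  0.0144  0.0008 -0.1005]
 [-0.0041 -0.2277 -0.9737  0.9   ]
 [ 0.      0.      0.      1.    ]] [[389.5278   0.     282.6106]
 [  0.     389.5278 210.5996]
 [  0.       0.       1.    ]]
top peg_a [(0.61, [264.8, 187.4]), (0.59, [261.8, 230.5]), (0.53, [261.8, 214.0]), (0.44, [263.0, 254.5])]
top peg_a_top [(0.21, [161.1, 215.7])]
top mark_tip [(0.65, [268.2, 191.1])]
top cursor [(0.76, [155.6, 207.6])]
top head_grip [(0.75, [154.5, 203.1])]
top lock_tooth [(0.66, [159.7, 211.7])]
top tray [(0.76, [396.8, 253.0]), (0.57, [459.4, 195.7])]
top rack [(0.67, [266.4, 219.2])]
top gauge_head [(0.85, [157.9, 207.0])]
top lock_button []
```

```bash
python3 - <<'E'
import cv2
a=cv2.imread("pics/scene0.png");b=cv2.imread("pics/top0.png")
cv2.imwrite("pics/s1.png",cv2.resize(a[150:400,200:500],(720,600),interpolation=cv2.INTER_CUBIC))
cv2.imwrite("pics/t1.png",cv2.resize(b,(800,600),interpolation=cv2.INTER_CUBIC))
E
```

```text
(no output)
```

View pics/s1.png

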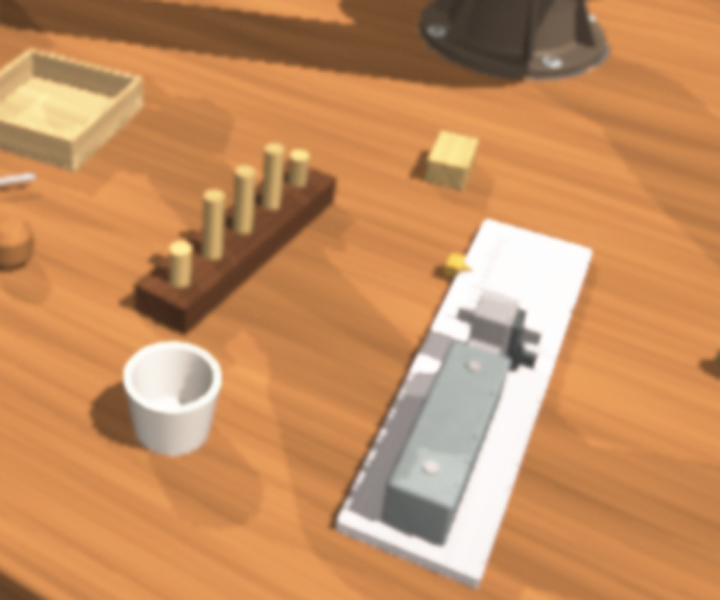

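View pics/t1.png

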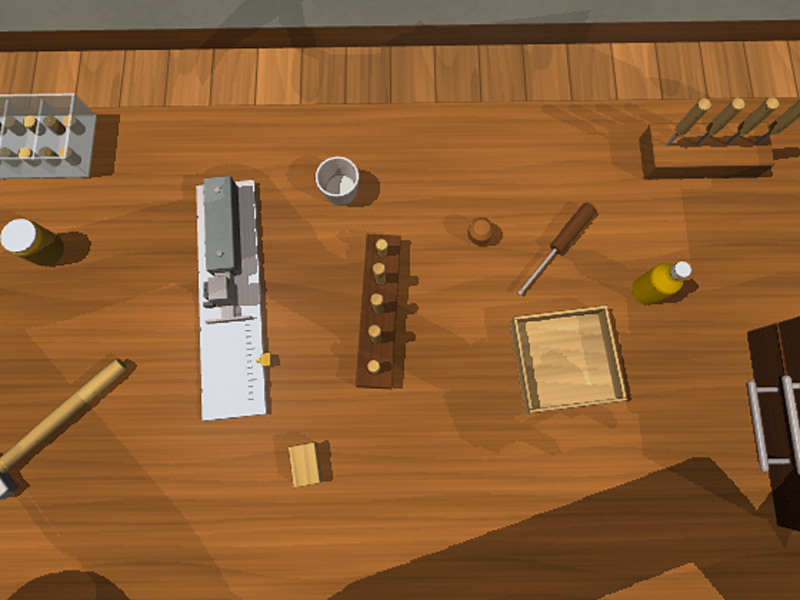

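The scene crop shows the short pegs at the two ends of the rack row (crop (180,265) and (299,168)). The top view shows the gauge head at (216,289), the marker at (263,359), and the tray centre at (571,359). I'll zoom in for accurate pixel positions.

```bash
python3 - <<'E'
from h import *
np.set_printoptions(precision=4,suppress=True)
b=cv2.imread("pics/top0.png")
z=cv2.resize(b[118:298,130:295],(550,600),interpolation=cv2.INTER_CUBIC)
for i in range(0,165,20): cv2.putText(z,str(130+i),(int(i*10/3),10),0,.35,(255,255,255),1);cv2.line(z,(int(i*10/3),12),(int(i*10/3),18),(255,255,255),1)
for i in range(0,180,20): cv2.putText(z,str(118+i),(0,int(i*10/3)+4),0,.35,(255,255,255),1)
cv2.imwrite("pics/t2.png",z)
hsv=cv2.cvtColor(b,cv2.COLOR_BGR2HSV)
for cam,qs in (("top",("rack","gauge","tray","peg_a","mark_tip")),("scene",("rack","gauge","tray","peg_a","mark_tip"))):
  optics.grab_frame(cam)
  for q in qs:
    for d in nets.cut_out(cam,q)[:6]:
        m=d["pixels"].astype(np.uint8)
        if m.sum()<3: continue
        c=max(cv2.findContours(m,cv2.RETR_EXTERNAL,cv2.CHAIN_APPROX_NONE)[0],key=len)
        print(cam,q,round(d["p"],2),m.sum(),cv2.boundingRect(c),cv2.boxPoints(cv2.minAreaRect(c)).round(1).tolist())
E
```

```text
top rack 0.67 2264 (249, 164, 31, 108) [[247.3000030517578, 270.20001220703125], [255.0, 162.60000610351562], [281.29998779296875, 164.39999389648438], [273.6000061035156, 272.1000061035156]]
top rack 0.24 792 (221, 110, 30, 34) [[221.0, 110.0], [250.0, 110.0], [250.0, 143.0], [221.0, 143.0]]
top gauge 0.85 7270 (137, 123, 53, 171) [[136.6999969482422, 123.4000015258789], [186.39999389648438, 122.4000015258789], [189.89999389648438, 292.20001220703125], [140.1999969482422, 293.20001220703125]]
top tray 0.73 592 (202, 309, 24, 32) [[201.39999389648438, 311.29998779296875], [221.6999969482422, 308.6000061035156], [225.60000610351562, 338.0], [205.1999969482422, 340.6000061035156]]
top tray 0.62 4771 (357, 214, 81, 75) [[356.0, 222.39999389648438], [427.70001220703125, 211.6999969482422], [437.8999938964844, 279.70001220703125], [366.20001220703125, 290.5]]
top peg_a 0.64 110 (259, 205, 10, 15) [[258.20001220703125, 205.8000030517578], [266.20001220703125, 204.1999969482422], [269.1000061035156, 218.39999389648438], [261.0, 220.0]]
top peg_a 0.61 89 (258, 228, 10, 13) [[257.399993896484
[... 1294 characters left out ...]
 0.61 244 (297, 219, 10, 29) [[297.0, 219.0], [306.0, 219.0], [306.0, 247.0], [297.0, 247.0]]
scene peg_a 0.59 169 (309, 211, 8, 26) [[307.8999938964844, 235.89999389648438], [309.6000061035156, 210.6999969482422], [316.5, 211.1999969482422], [314.79998779296875, 236.3000030517578]]
scene peg_a 0.58 226 (284, 229, 9, 28) [[284.0, 229.0], [292.0, 229.0], [292.0, 256.0], [284.0, 256.0]]
scene peg_a 0.57 82 (320, 214, 7, 13) [[320.0, 214.0], [326.0, 214.0], [326.0, 226.0], [320.0, 226.0]]
scene peg_a 0.46 160 (270, 251, 9, 19) [[270.0, 251.0], [278.0, 251.0], [278.0, 269.0], [270.0, 269.0]]
scene mark_tip 0.37 75 (385, 256, 11, 9) [[385.0, 256.0], [395.0, 256.0], [395.0, 264.0], [385.0, 264.0]]
```

View pics/t2.png

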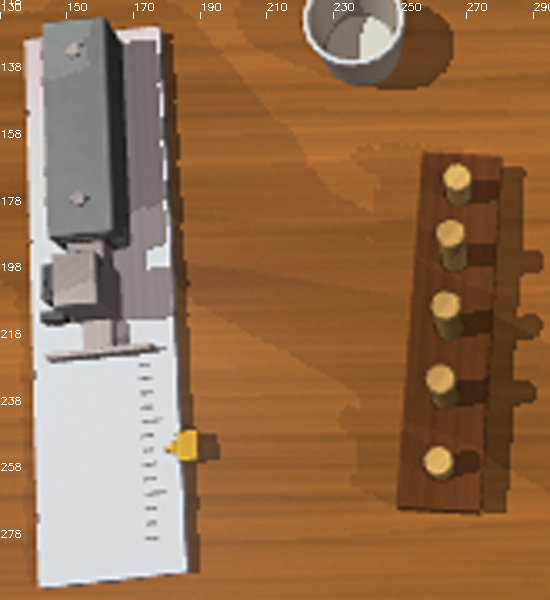

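The zoomed top view shows the five peg tops clearly, with short ones at crop (458,175) and (438,459). It also shows the plate corners, the crossbar (47,358)-(165,347), and the marker tip at (167,449). Next I'll fit the poses.

```bash
cat > fit.py <<'E'
from h import *
np.set_printoptions(precision=4,suppress=True)
c=lambda u,v:(u/3.3333+130-.35,v/3.3333+118-.35)
g=lambda z,u,v:at_z("top",*c(u,v),z)
pegs=[g(z,u,v) for z,u,v in((.062,458,175),(.092,451,232),(.092,446,303),(.092,441,376),(.062,438,460))]
pegs=np.array(pegs);print("pegs",pegs[:,:2],np.linalg.norm(np.diff(pegs[:,:2],axis=0),axis=1))
i=np.arange(5)-2
a=np.array([np.polyfit(i,pegs[:,k],1) for k in(0,1)]);d=a[:,0];d/=np.linalg.norm(d);cc=a[:,1]
print("rack c",cc,"dir",d,np.degrees(np.arctan2(d[1],d[0])));fit=cc+.048*i[:,None]*d;print(fit)
pc=np.array([g(.012,*q) for q in((40,587),(187,572),(160,27),(25,38))])[:,:2]
print("plate",pc,[np.linalg.norm(pc[k]-pc[(k+1)%4]) for k in range(4)])
ex=(pc[2]-pc[1])+(pc[3]-pc[0]);ex/=np.linalg.norm(ex);ey=np.array([-ex[1],ex[0]])
print("ex",ex,np.degrees(np.arctan2(ex[1],ex[0])))
org=pc.mean(0)-ex*.005;print("origin",org)
l=lambda p:(np.array([ex,ey])@(np.asarray(p)[:2]-org))
print("bar top ends",l(g(.027,47,358)),l(g(.027,165,347)),"mark",l(g(.014,166,449)))
print("head top corners",[l(g(.072,*q)) for q in((55,252),(97,250),(103,303),(53,305))])
tc=np.array([at_z("top",u/1.42857,v/1.42857,.04) for u,v in((514,318),(609,308),(629,400),(528,411))])[:,:2]
print("tray",tc,tc.mean(0),[np.linalg.norm(tc[k]-tc[(k+1)%4]) for k in range(4)])
G=lambda x,y,z:np.r_[org+ex*x+ey*y,z]
for n,p in (("plate corner -x,-y",G(-.195,-.05,.012)),("-x+y",G(-.195,.05,.012)),("+x+y",G(.205,.05,.012)),("+x-y",G(.205,-.05,.012)),("peg1top",np.r_[fit[0],.062]),("p2",np.r_[fit[1],.092]),("p4",np.r_[fit[3],.092]),("p5",np.r_[fit[4],.062]),("head top",G(0,0,.072))): print(n,proj("scene",p),(proj("scene",p)-[200,150])*2.4,proj("top",p))
E
python3 fit.py
```

```text
pegs [[ 0.6893 -0.0659]
 [ 0.6401 -0.0624]
 [ 0.5928 -0.059 ]
 [ 0.5454 -0.0557]
 [ 0.4959 -0.052 ]] [0.0494 0.0474 0.0475 0.0497]
rack c [ 0.5927 -0.059 ] dir [-0.9975  0.0711] 175.92263867112555
[[ 0.6885 -0.0658]
 [ 0.6406 -0.0624]
 [ 0.5927 -0.059 ]
 [ 0.5448 -0.0556]
 [ 0.4969 -0.0522]]
plate [[0.4204 0.2176]
 [0.4289 0.1195]
 [0.8255 0.1564]
 [0.8182 0.256 ]] [np.float64(0.09851296306850818), np.float64(0.39828586158984175), np.float64(0.09981623452312463), np.float64(0.3996641881473684)]
ex [0.9955 0.0944] 5.418931168808707
origin [0.6183 0.1869]
bar top ends [-0.0414  0.0351] [-0.0426 -0.0457] mark [-0.1109 -0.0397]
head top corners [array([0.0192, 0.0124]), array([ 0.0175, -0.0154]), array([-0.0191, -0.018 ]), array([-0.0169,  0.0148])]
tray [[ 0.5696 -0.273 ]
 [ 0.5835 -0.4239]
 [ 0.4399 -0.4403]
 [ 0.4257 -0.2857]] [ 0.5047 -0.3557] [np.float64(0.15154194149457256), np.float64(0.14447949217498712), np.float64(0.15520268398309525), np.float64(0.14447763051513007)]
plate corner -x,-y [400.9204 240.6286] [482.2089 217.5085] [186.0857 289.2602]
-x+y [445.0722 253.2528] [588.1733 247.8067] [141.3266 294.21  ]
+x+y [398.3555 390.31  ] [476.0531 576.744 ] [137.1134 129.2744]
+x-y [339.1904 365.8564] [334.057  518.0553] [177.6618 125.1456]
peg1top [273.6553 253.7305] [176.7727 248.9533] [267.0373 170.5108]
p2 [287.7637 231.0712] [210.6328 194.5709] [264.9666 187.0311]
p4 [313.0489 211.4163] [271.3173 147.3991] [261.8867 230.7361]
p5 [323.6147 213.4684] [296.6754 152.3242] [261.1196 255.1525]
head top [405.6825 276.4708] [493.638  303.5298] [152.0512 201.0204]
```

```bash
cat >> h.py <<'E'
def plan(*tg):
    """tg: (x,y,z,yaw of tool y in deg); prints dp & turn in tool units"""
    s=state();r0=R.from_rotvec(s["ee_rot"]);p0=np.array(s["ee_pos"])
    print("t",round(s["t"],2),"p",p0.round(4),"yaw",np.degrees(np.arctan2(*r0.as_matrix()[[1,0],1])).round(2),"w",round(s["grip_width"],4),"F",np.round(s["contact_force"],1))
    for x,y,z,a in tg:
        a=np.radians(a);Y=np.array([np.cos(a),np.sin(a),0]);Z=np.array([0,0,-1.]);M=np.c_[np.cross(Y,Z),Y,Z]
        print("dp",(r0.inv().apply(np.array([x,y,z])-p0)/.2).round(3).tolist(),"turn",((r0.inv()*R.from_matrix(M)).as_rotvec()/2/np.pi).round(4).tolist())
E
python3 - <<'E'
from h import *
plan((.4969,-.0522,.12,85.9),(.4969,-.0522,.035,85.9))
E
```

```text
t 1.7 p [ 0.2509 -0.6266  0.2266] yaw 111.82 w 0.0879 F [ 0.5 -0.   0.3]
dp [-2.21, 2.209, 0.533] turn [0.0, 0.0, 0.072]
dp [-2.209, 2.209, 0.958] turn [0.0, 0.0, 0.072]
```

move_arm([
  {"dp":[-0.1,0.1,0],"turn":[0,0,0]},
  {"dp":[-0.25,0.25,0],"turn":[0,0,0]},
  {"dp":[-0.4,0.4,0],"turn":[0,0,0]},
  {"dp":[-0.55,0.55,0],"turn":[0,0,0]},
  {"dp":[-0.7,0.7,0],"turn":[0,0,0]},
  {"dp":[-0.8,0.8,0],"turn":[0,0,0]},
  {"dp":[-0.9,0.9,0],"turn":[0,0,0]},
  {"dp":[-1,1,0],"turn":[0,0,0]},
], fingers=0.6, grip_force=12)

```text
t: 2.7
ee_pos: [0.3626, -0.3657, 0.2268]
ee_rot: [-0.595, 3.084, -0.0]
contact_force: [1.0, -1.0, 0.3]
grip_width: 0.0526
finger_force: 0.0
```

move_arm([
  {"dp":[-0.12,0.12,0],"turn":[0,0,0]},
  {"dp":[-0.25,0.25,0],"turn":[0,0,0]},
  {"dp":[-0.4,0.4,0],"turn":[0,0,0]},
  {"dp":[-0.55,0.55,0.1],"turn":[0,0,0.015]},
  {"dp":[-0.7,0.7,0.2],"turn":[0,0,0.03]},
  {"dp":[-0.8,0.8,0.3],"turn":[0,0,0.045]},
  {"dp":[-0.9,0.9,0.35],"turn":[0,0,0.06]},
  {"dp":[-1,1,0.4],"turn":[0,0,0.072]},
])

```text
t: 3.7
ee_pos: [0.4739, -0.1056, 0.1464]
ee_rot: [0.116, 3.139, -0.0]
contact_force: [0.5, -0.3, -0.3]
grip_width: 0.0529
finger_force: 0.0
```

```bash
python3 - <<'E'
from h import *
plan((.4969,-.0522,.11,85.9),(.4969,-.0522,.035,85.9))
E
```

```text
t 3.7 p [ 0.4739 -0.1056  0.1464] yaw 85.76 w 0.0529 F [ 0.5 -0.3 -0.3]
dp [-0.095, 0.275, 0.182] turn [0.0, 0.0, -0.0004]
dp [-0.095, 0.275, 0.557] turn [0.0, 0.0, -0.0004]
```

move_arm([
  {"dp":[-0.04,0.12,0.05],"turn":[0,0,0]},
  {"dp":[-0.08,0.23,0.1],"turn":[0,0,0]},
  {"dp":[-0.095,0.275,0.15],"turn":[0,0,0]},
  {"dp":[-0.095,0.275,0.25],"turn":[0,0,0]},
  {"dp":[-0.095,0.275,0.38],"turn":[0,0,0]},
  {"dp":[-0.095,0.275,0.48],"turn":[0,0,0]},
  {"dp":[-0.095,0.275,0.53],"turn":[0,0,0]},
  {"dp":[-0.095,0.275,0.555],"turn":[0,0,0]},
])

```text
t: 4.7
ee_pos: [0.4964, -0.0533, 0.0353]
ee_rot: [-0.113, -3.139, 0.0]
contact_force: [0.3, 0.3, 0.9]
grip_width: 0.0529
finger_force: 0.0
```

move_arm([
  {"dp":[0,0,0],"turn":[0,0,0]},
  {"dp":[0,0,0],"turn":[0,0,0]},
  {"dp":[0,0,0],"turn":[0,0,0]},
  {"dp":[0,0,0],"turn":[0,0,0]},
  {"dp":[0,0,-0.08],"turn":[0,0,0]},
  {"dp":[0,0,-0.2],"turn":[0,0,0]},
  {"dp":[0,0,-0.32],"turn":[0,0,0]},
  {"dp":[0,0,-0.45],"turn":[0,0,0]},
], fingers=0.1)

```text
t: 5.7
ee_pos: [0.4962, -0.0531, 0.1264]
ee_rot: [-0.112, -3.139, -0.0]
contact_force: [-0.5, 0.2, 0.2]
grip_width: 0.0176
finger_force: 12.0
```

```bash
python3 - <<'E'
from h import *
plan((.475,-.356,.125,85.9),(.475,-.356,.037,85.9))
print(state()["finger_force"])
E
```

```text
t 5.7 p [ 0.4962 -0.0531  0.1264] yaw 85.9 w 0.0176 F [-0.5  0.2  0.2]
dp [-0.003, -1.518, 0.007] turn [0.0, -0.0, -0.0]
dp [-0.003, -1.518, 0.447] turn [0.0, -0.0, -0.0]
11.994665265083313
```

move_arm([
  {"dp":[0,-0.06,0],"turn":[0,0,0]},
  {"dp":[0,-0.18,0],"turn":[0,0,0]},
  {"dp":[0,-0.33,0],"turn":[0,0,0]},
  {"dp":[0,-0.48,0],"turn":[0,0,0]},
  {"dp":[0,-0.63,0],"turn":[0,0,0]},
  {"dp":[0,-0.78,0],"turn":[0,0,0]},
  {"dp":[0,-0.9,0],"turn":[0,0,0]},
  {"dp":[0,-1,0],"turn":[0,0,0]},
])

```text
t: 6.7
ee_pos: [0.4813, -0.2538, 0.1247]
ee_rot: [-0.114, -3.138, -0.0]
contact_force: [-0.0, -0.6, 0.1]
grip_width: 0.0175
finger_force: 12.0
```

move_arm([
  {"dp":[0,-0.14,0],"turn":[0,0,0]},
  {"dp":[0,-0.3,0],"turn":[0,0,0]},
  {"dp":[0,-0.44,0],"turn":[0,0,0]},
  {"dp":[0,-0.52,0.07],"turn":[0,0,0]},
  {"dp":[0,-0.52,0.2],"turn":[0,0,0]},
  {"dp":[0,-0.52,0.34],"turn":[0,0,0]},
  {"dp":[0,-0.52,0.42],"turn":[0,0,0]},
  {"dp":[0,-0.52,0.445],"turn":[0,0,0]},
])

```text
t: 7.7
ee_pos: [0.4739, -0.356, 0.035]
ee_rot: [-0.112, -3.137, -0.001]
contact_force: [0.4, 0.1, 0.3]
grip_width: 0.0172
finger_force: 12.0
```

move_arm([
  {"dp":[0,0,0.005],"turn":[0,0,0]},
  {"dp":[0,0,0.005],"turn":[0,0,0]},
  {"dp":[0,0,0],"turn":[0,0,0]},
  {"dp":[0,0,0],"turn":[0,0,0]},
  {"dp":[0,0,-0.1],"turn":[0,0,0]},
  {"dp":[0,0,-0.25],"turn":[0,0,0]},
  {"dp":[0,0,-0.4],"turn":[0,0,0]},
  {"dp":[0,0,-0.5],"turn":[0,0,0]},
], fingers=0.45)

```text
t: 8.7
ee_pos: [0.4751, -0.3566, 0.1385]
ee_rot: [0.112, 3.138, -0.001]
contact_force: [0.8, 0.2, 0.0]
grip_width: 0.0399
finger_force: 0.0
```

```bash
python3 - <<'E'
from h import *
im=optics.grab_frame("top")[:,:,::-1]
cv2.imwrite("pics/t3.png",cv2.resize(im[140:320,230:460],(690,540),interpolation=cv2.INTER_CUBIC))
plan((.6885,-.0658,.13,85.9),(.6885,-.0658,.035,85.9))
E
```

```text
t 8.75 p [ 0.4762 -0.3572  0.1409] yaw 85.93 w 0.039 F [1.6 0.3 2.6]
dp [-0.955, 1.529, 0.056] turn [-0.0003, 0.0008, 0.0001]
dp [-0.953, 1.53, 0.531] turn [-0.0003, 0.0008, 0.0001]
```

View pics/t3.png

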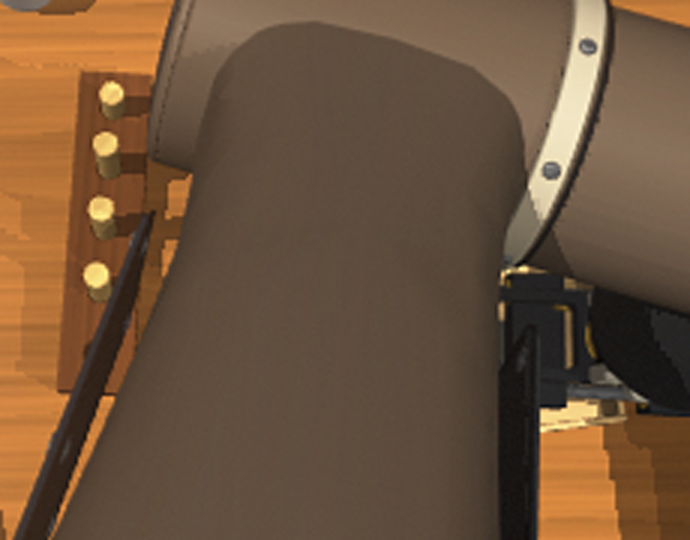

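The arm hides the tray in this view, but the rack's near end hole is now empty and the other four pegs still stand. I'll go on to the second short peg.

move_arm([
  {"dp":[-0.04,0.07,0],"turn":[0,0,0]},
  {"dp":[-0.12,0.2,0],"turn":[0,0,0]},
  {"dp":[-0.22,0.35,0],"turn":[0,0,0]},
  {"dp":[-0.31,0.5,0],"turn":[0,0,0]},
  {"dp":[-0.4,0.65,0],"turn":[0,0,0]},
  {"dp":[-0.5,0.8,0],"turn":[0,0,0]},
  {"dp":[-0.58,0.92,0],"turn":[0,0,0]},
  {"dp":[-0.63,1,0],"turn":[0,0,0]},
], fingers=0.6)

```text
t: 9.75
ee_pos: [0.6151, -0.164, 0.1355]
ee_rot: [-0.111, -3.138, -0.0]
contact_force: [1.2, -0.1, 0.0]
grip_width: 0.0524
finger_force: 0.0
```

move_arm([
  {"dp":[-0.08,0.13,0],"turn":[0,0,0]},
  {"dp":[-0.18,0.29,0],"turn":[0,0,0]},
  {"dp":[-0.27,0.43,0],"turn":[0,0,0]},
  {"dp":[-0.32,0.52,0],"turn":[0,0,0]},
  {"dp":[-0.325,0.53,0],"turn":[0,0,0]},
  {"dp":[-0.325,0.53,0.06],"turn":[0,0,0]},
  {"dp":[-0.325,0.53,0.13],"turn":[0,0,0]},
  {"dp":[-0.325,0.53,0.15],"turn":[0,0,0]},
])

```text
t: 10.75
ee_pos: [0.6857, -0.0656, 0.1047]
ee_rot: [-0.114, -3.137, 0.0]
contact_force: [0.2, -0.7, -0.4]
grip_width: 0.0526
finger_force: 0.0
```

```bash
python3 - <<'E'
from h import *
plan((.6885,-.0658,.1,85.9),(.6885,-.0658,.035,85.9))
E
```

```text
t 10.75 p [ 0.6857 -0.0656  0.1047] yaw 85.84 w 0.0526 F [ 0.2 -0.7 -0.4]
dp [-0.014, -0.0, 0.023] turn [-0.0001, -0.0004, -0.0002]
dp [-0.015, -0.0, 0.348] turn [-0.0001, -0.0004, -0.0002]
```

move_arm([
  {"dp":[-0.012,0,0.05],"turn":[0,0,0]},
  {"dp":[-0.012,0,0.12],"turn":[0,0,0]},
  {"dp":[-0.012,0,0.2],"turn":[0,0,0]},
  {"dp":[-0.012,0,0.27],"turn":[0,0,0]},
  {"dp":[-0.012,0,0.32],"turn":[0,0,0]},
  {"dp":[-0.012,0,0.345],"turn":[0,0,0]},
  {"dp":[-0.012,0,0.345],"turn":[0,0,0]},
  {"dp":[-0.012,0,0.345],"turn":[0,0,0]},
])

```text
t: 11.75
ee_pos: [0.6899, -0.0649, 0.0381]
ee_rot: [0.112, 3.139, 0.0]
contact_force: [0.6, 0.0, 0.3]
grip_width: 0.0525
finger_force: 0.0
```

move_arm([
  {"dp":[0,0,0],"turn":[0,0,0]},
  {"dp":[0,0,0],"turn":[0,0,0]},
  {"dp":[0,0,0],"turn":[0,0,0]},
  {"dp":[0,0,0],"turn":[0,0,0]},
  {"dp":[0,0,-0.08],"turn":[0,0,0]},
  {"dp":[0,0,-0.2],"turn":[0,0,0]},
  {"dp":[0,0,-0.32],"turn":[0,0,0]},
  {"dp":[0,0,-0.45],"turn":[0,0,0]},
], fingers=0.1)

```text
t: 12.75
ee_pos: [0.6894, -0.065, 0.1295]
ee_rot: [0.112, 3.139, 0.0]
contact_force: [1.4, -1.0, -0.3]
grip_width: 0.0175
finger_force: 12.0
```

```bash
python3 - <<'E'
from h import *
plan((.535,-.356,.125,85.9),(.535,-.356,.037,85.9))
E
```

```text
t 12.75 p [ 0.6894 -0.065   0.1295] yaw 85.9 w 0.0175 F [ 1.4 -1.  -0.3]
dp [0.666, -1.507, 0.022] turn [0.0, 0.0001, 0.0]
dp [0.667, -1.507, 0.462] turn [0.0, 0.0001, 0.0]
```

move_arm([
  {"dp":[0.02,-0.07,0],"turn":[0,0,0]},
  {"dp":[0.06,-0.2,0],"turn":[0,0,0]},
  {"dp":[0.12,-0.35,0],"turn":[0,0,0]},
  {"dp":[0.19,-0.5,0],"turn":[0,0,0]},
  {"dp":[0.26,-0.65,0],"turn":[0,0,0]},
  {"dp":[0.33,-0.79,0],"turn":[0,0,0]},
  {"dp":[0.39,-0.91,0],"turn":[0,0,0]},
  {"dp":[0.43,-1,0],"turn":[0,0,0]},
])

```text
t: 13.75
ee_pos: [0.5873, -0.2603, 0.1269]
ee_rot: [-0.115, -3.138, -0.0]
contact_force: [0.7, 0.6, -0.4]
grip_width: 0.0176
finger_force: 12.0
```

move_arm([
  {"dp":[0.07,-0.14,0],"turn":[0,0,0]},
  {"dp":[0.14,-0.3,0],"turn":[0,0,0]},
  {"dp":[0.21,-0.44,0],"turn":[0,0,0]},
  {"dp":[0.236,-0.507,0.07],"turn":[0,0,0]},
  {"dp":[0.236,-0.507,0.2],"turn":[0,0,0]},
  {"dp":[0.236,-0.507,0.34],"turn":[0,0,0]},
  {"dp":[0.236,-0.507,0.43],"turn":[0,0,0]},
  {"dp":[0.236,-0.507,0.46],"turn":[0,0,0]},
])

```text
t: 14.75
ee_pos: [0.5344, -0.3559, 0.0343]
ee_rot: [-0.112, -3.137, -0.001]
contact_force: [-2.0, 2.4, 14.6]
grip_width: 0.0174
finger_force: 12.0
```

move_arm([
  {"dp":[0,0,0.005],"turn":[0,0,0]},
  {"dp":[0,0,0.005],"turn":[0,0,0]},
  {"dp":[0,0,0],"turn":[0,0,0]},
  {"dp":[0,0,0],"turn":[0,0,0]},
  {"dp":[0,0,-0.1],"turn":[0,0,0]},
  {"dp":[0,0,-0.25],"turn":[0,0,0]},
  {"dp":[0,0,-0.4],"turn":[0,0,0]},
  {"dp":[0,0,-0.5],"turn":[0,0,0]},
], fingers=0.45)

```text
t: 15.75
ee_pos: [0.5355, -0.3563, 0.1375]
ee_rot: [0.112, 3.138, -0.001]
contact_force: [0.2, -0.1, -0.5]
grip_width: 0.0393
finger_force: 0.0
```

```bash
python3 - <<'E'
from h import *
plan((.6183,.1869,.16,95.4),(.6183,.1869,.037,95.4))
E
```

```text
t 15.75 p [ 0.5355 -0.3563  0.1375] yaw 85.91 w 0.0393 F [ 0.2 -0.1 -0.5]
dp [-0.219, 2.738, -0.114] turn [-0.0001, 0.0003, -0.0264]
dp [-0.218, 2.739, 0.501] turn [-0.0001, 0.0003, -0.0264]
```

move_arm([
  {"dp":[0,0.07,-0.03],"turn":[0,0,0]},
  {"dp":[0,0.2,-0.08],"turn":[0,0,0]},
  {"dp":[-0.02,0.35,-0.11],"turn":[0,0,0]},
  {"dp":[-0.03,0.5,-0.11],"turn":[0,0,0]},
  {"dp":[-0.04,0.65,-0.11],"turn":[0,0,0]},
  {"dp":[-0.06,0.8,-0.11],"turn":[0,0,0]},
  {"dp":[-0.07,0.92,-0.11],"turn":[0,0,0]},
  {"dp":[-0.08,1,-0.11],"turn":[0,0,0]},
], fingers=0.6, grip_force=22)

```text
t: 16.75
ee_pos: [0.5649, -0.156, 0.157]
ee_rot: [-0.111, -3.139, -0.0]
contact_force: [0.3, -0.7, -0.6]
grip_width: 0.0525
finger_force: 0.0
```

move_arm([
  {"dp":[-0.01,0.13,0],"turn":[0,0,0]},
  {"dp":[-0.02,0.27,0],"turn":[0,0,0]},
  {"dp":[-0.03,0.42,0],"turn":[0,0,0]},
  {"dp":[-0.04,0.57,0],"turn":[0,0,-0.006]},
  {"dp":[-0.06,0.72,0],"turn":[0,0,-0.012]},
  {"dp":[-0.07,0.84,0],"turn":[0,0,-0.018]},
  {"dp":[-0.08,0.94,0],"turn":[0,0,-0.024]},
  {"dp":[-0.08,1,0],"turn":[0,0,-0.0264]},
])

```text
t: 17.75
ee_pos: [0.5955, 0.0416, 0.1573]
ee_rot: [0.15, -3.138, 0.0]
contact_force: [0.2, -0.4, -0.0]
grip_width: 0.0526
finger_force: 0.0
```

```bash
python3 - <<'E'
from h import *
for c in("top","scene"): cv2.imwrite(f"pics/{c}4.png",optics.grab_frame(c)[:,:,::-1])
a=cv2.imread("pics/top4.png");b=cv2.imread("pics/scene4.png")
cv2.imwrite("pics/c4.png",np.vstack([cv2.resize(a[110:320,130:470],(600,371)),cv2.resize(b[150:300,150:400],(380,228))[:,:][:228] if 0 else cv2.resize(b[160:280,150:465],(600,229))]))
plan((.6182,.1869+.0015,.14,95.4),(.6183,.1869+.0015,.037,95.4))
E
```

```text
t 17.85 p [0.5955 0.0415 0.1573] yaw 95.46 w 0.0529 F [0.3 0.7 0.3]
dp [-0.183, 0.721, 0.087] turn [-0.0, -0.0, 0.0002]
dp [-0.183, 0.721, 0.602] turn [-0.0, -0.0, 0.0002]
```

View pics/c4.png

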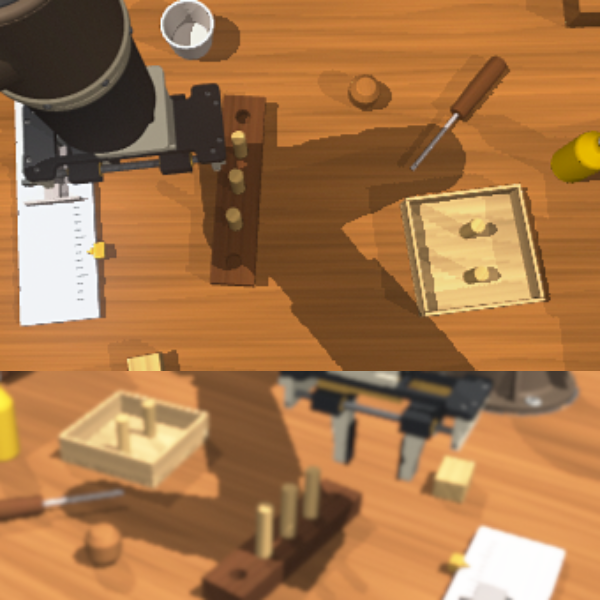

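Both short pegs stand in the tray at crop (478,227) and (483,274), and the three full-length pegs remain in the rack. Next is the gauge head.

move_arm([
  {"dp":[-0.03,0.1,0],"turn":[0,0,0]},
  {"dp":[-0.06,0.22,0],"turn":[0,0,0]},
  {"dp":[-0.1,0.36,0],"turn":[0,0,0]},
  {"dp":[-0.13,0.5,0],"turn":[0,0,0]},
  {"dp":[-0.16,0.62,0],"turn":[0,0,0]},
  {"dp":[-0.18,0.7,0.04],"turn":[0,0,0]},
  {"dp":[-0.183,0.72,0.12],"turn":[0,0,0]},
  {"dp":[-0.183,0.72,0.2],"turn":[0,0,0]},
])

```text
t: 18.85
ee_pos: [0.6179, 0.1871, 0.1158]
ee_rot: [0.148, -3.137, 0.001]
contact_force: [-0.7, 0.2, -1.4]
grip_width: 0.0527
finger_force: 0.0
```

```bash
python3 - <<'E'
from h import *
plan((.6182,.1869+.0015,.037,95.4))
E
```

```text
t 18.85 p [0.6179 0.1871 0.1158] yaw 95.4 w 0.0527 F [-0.7  0.2 -1.4]
dp [-0.003, 0.006, 0.394] turn [-0.0001, -0.0002, -0.0]
```

move_arm([
  {"dp":[0,0.008,0.05],"turn":[0,0,0]},
  {"dp":[0,0.008,0.13],"turn":[0,0,0]},
  {"dp":[0,0.008,0.2],"turn":[0,0,0]},
  {"dp":[0,0.008,0.27],"turn":[0,0,0]},
  {"dp":[0,0.008,0.33],"turn":[0,0,0]},
  {"dp":[0,0.008,0.38],"turn":[0,0,0]},
  {"dp":[0,0.008,0.395],"turn":[0,0,0]},
  {"dp":[0,0.008,0.395],"turn":[0,0,0]},
])

```text
t: 19.85
ee_pos: [0.6184, 0.1891, 0.0385]
ee_rot: [-0.148, 3.138, -0.0]
contact_force: [-0.1, -0.3, -0.1]
grip_width: 0.0525
finger_force: 0.0
```

move_arm([
  {"dp":[0,0,0],"turn":[0,0,0]},
  {"dp":[0,0,0],"turn":[0,0,0]},
  {"dp":[0,0,0],"turn":[0,0,0]},
  {"dp":[0,0,0],"turn":[0,0,0]},
  {"dp":[0,0,0],"turn":[0,0,0]},
  {"dp":[0,0,0],"turn":[0,0,0]},
  {"dp":[0,0,0],"turn":[0,0,0]},
  {"dp":[0,0,0],"turn":[0,0,0]},
], fingers=0.25, grip_force=25)

```text
t: 20.85
ee_pos: [0.6187, 0.1885, 0.0392]
ee_rot: [-0.148, 3.137, -0.0]
contact_force: [1.4, -5.2, 5.3]
grip_width: 0.0309
finger_force: 25.0
```

```bash
python3 - <<'E'
from h import *
plan()
im=optics.grab_frame("top");cv2.imwrite("pics/top5.png",im[:,:,::-1])
E
```

```text
t 20.85 p [0.6187 0.1885 0.0392] yaw 95.39 w 0.0309 F [ 1.4 -5.2  5.3]
```

move_arm([
  {"dp":[0.03,-0.004,0],"turn":[0,0,0]},
  {"dp":[0.07,-0.004,0],"turn":[0,0,0]},
  {"dp":[0.12,-0.004,0],"turn":[0,0,0]},
  {"dp":[0.17,-0.004,0],"turn":[0,0,0]},
  {"dp":[0.22,-0.004,0],"turn":[0,0,0]},
  {"dp":[0.27,-0.004,0],"turn":[0,0,0]},
  {"dp":[0.3,-0.004,0],"turn":[0,0,0]},
  {"dp":[0.31,-0.004,0],"turn":[0,0,0]},
])

```text
t: 21.9
ee_pos: [0.5571, 0.1827, 0.0392]
ee_rot: [-0.149, 3.137, 0.001]
contact_force: [4.7, -2.9, 2.9]
grip_width: 0.031
finger_force: 25.0
```

```bash
python3 - <<'E'
from h import *
plan()
im=optics.grab_frame("top")[:,:,::-1];cv2.imwrite("pics/top6.png",im)
b=optics.grab_frame("scene")[:,:,::-1];cv2.imwrite("pics/scene6.png",b)
A=cv2.resize(im[210:300,130:200],(466,600),interpolation=cv2.INTER_CUBIC)
for i in range(0,70,10): cv2.putText(A,str(130+i),(int(i*6.667),10),0,.35,(0,0,255),1)
for i in range(0,90,10): cv2.putText(A,str(210+i),(0,int(i*6.667)+4),0,.35,(0,0,255),1)
B=cv2.resize(b[230:300,365:405],(330,578),interpolation=cv2.INTER_CUBIC)
B=cv2.copyMakeBorder(B,0,22,0,0,cv2.BORDER_CONSTANT)
for i in range(0,70,10): cv2.putText(B,str(230+i),(0,int(i*8.25)+4),0,.35,(0,0,255),1)
for i in range(0,40,10): cv2.putText(B,str(365+i),(int(i*8.25),590),0,.35,(0,0,255),1)
cv2.imwrite("pics/c6.png",np.hstack([A,B]))
E
```

```text
t 21.9 p [0.5571 0.1827 0.0392] yaw 95.43 w 0.031 F [ 4.7 -2.9  2.9]
```

View pics/c6.png

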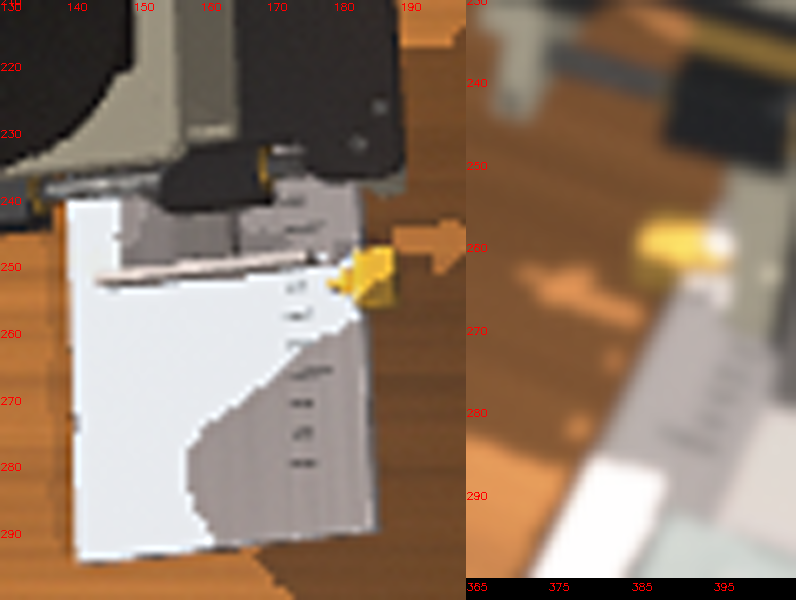

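The zoom shows the cursor bar as a light line from crop (95,278) to (315,252), just short of the brass marker tip at (329,283). I'll work out the remaining distance at sub-pixel level.

```bash
cat > meas.py <<'E'
import sys
from h import *
np.set_printoptions(precision=1,suppress=True,linewidth=160)
n=sys.argv[1]
im=cv2.imread(f"pics/top{n}.png");g=im.astype(int)
r0,r1=(int(sys.argv[2]),int(sys.argv[3]))
print("cols 158..176 step2 gray rows",r0,r1)
gr=cv2.cvtColor(im,cv2.COLOR_BGR2GRAY)
for r in range(r0,r1): print(r,gr[r,154:180:2])
sat=(g[:,:,2]-g[:,:,0])
print("yellow R-B around tip")
for r in range(246,259): print(r,sat[r,176:190])
im0=cv2.imread("pics/top0.png").astype(int)
print("initial R-B")
for r in range(246,259): print(r,(im0[:,:,2]-im0[:,:,0])[r,176:190])
s=np.array([.6183,.1869]);ex=np.array([.9955,.0944]);ey=np.array([-.0944,.9955])
G=lambda x,y,z:np.r_[s+ex*x+ey*y,z]
d=float(sys.argv[4])
for y in(.02,0.,-.02,-.036):
  print("y",y,"back-top",proj("top",G(-.038-d,y,.027)),"front-top",proj("top",G(-.042-d,y,.027)),"front-bot",proj("top",G(-.042-d,y,.013)))
for x in (-.105,-.109,-.113): print("mark x",x,proj("top",G(x,-.0397,.014)))
E
python3 meas.py 6 244 256 .0615
```

```text
cols 158..176 step2 gray rows 244 256
244 [125 118 114 116 112  92 122 151 148 133 105 105 151]
245 [126 115 114 116 112  94 119 126 126 125 150 153 154]
246 [125 117 114 116 113 103 118 122 122 123 149 157 153]
247 [125 115 113 113 112 102 113 118 118 139 163 120 152]
248 [124 112 109 107 105 144 158 185 208 208 210  89 243]
249 [117 154 210 211 212 214 213 214 180 143 112  61 156]
250 [213 216 218 185 151 147 114  83  89 147 189 236 236]
251 [146 111  81  87 100 101 129 238 237 237 239 238 237]
252 [147 191 237 238 238 237 235 237 236 237 213 233 235]
253 [237 236 236 236 237 236 236 234 234 236 204 233 236]
254 [236 235 235 235 234 234 234 234 234 235 234 235 235]
255 [235 234 234 234 234 234 234 234 234 235 236 235 234]
yellow R-B around tip
246 [ 12  11  13  13   9  10   8   7  -2  40  44  57  55 119]
247 [ 11  11  12  13   9   9   6  63  63 136 155 174 180  98]
248 [ 11  -1 -10   7  11   8 -15 145 176 181 174 177 181  72]
249 [ 11   8   8  12   9 -12 -22 130 179 178 175 175 184  72]
250 [ -9  -9 -10 -12 -15  89  97 166 176 176 176 180 184  75]
251 [ -8  -4 -11  13  10 139 170 1
[... 949 characters left out ...]
2  52]
254 [ -8  -8  -9 -12 -18  34   9 104 159 162 164 164 165  64]
255 [ -7  -7  -8  -9 -10  -9 -13 101 165 159 162 137 128  61]
256 [ -9  -9  -7  -8  -8  -9 -12  -6  41  54  60  53  53  43]
257 [ -8  -8  -8  -8  -8  -8  -9 -13   1  27  43  45  44  91]
258 [-8 -8 -6 -8 -7 -8 -8 -8  3 29 47 49 45 92]
y 0.02 back-top [151.2 249.5] front-top [151.3 251.2] front-bot [153.3 252. ]
y 0.0 back-top [160.1 248.5] front-top [160.1 250.3] front-bot [162.  251.1]
y -0.02 back-top [169.  247.6] front-top [169.  249.3] front-bot [170.8 250.1]
y -0.036 back-top [176.1 246.8] front-top [176.1 248.6] front-bot [177.8 249.4]
mark x -0.105 [179.3 249.8]
mark x -0.109 [179.4 251.5]
mark x -0.113 [179.5 253.3]
```

move_arm([
  {"dp":[0.01,0,0],"turn":[0,0,0]},
  {"dp":[0.02,0,0],"turn":[0,0,0]},
  {"dp":[0.03,0,0],"turn":[0,0,0]},
  {"dp":[0.04,0,0],"turn":[0,0,0]},
  {"dp":[0.043,0,0],"turn":[0,0,0]},
  {"dp":[0.043,0,0],"turn":[0,0,0]},
  {"dp":[0.043,0,0],"turn":[0,0,0]},
  {"dp":[0.043,0,0],"turn":[0,0,0]},
])

```text
t: 23.0
ee_pos: [0.549, 0.1819, 0.0391]
ee_rot: [-0.149, 3.137, 0.001]
contact_force: [4.4, -3.9, 5.3]
grip_width: 0.0311
finger_force: 25.0
```

```bash
python3 - <<'E'
from h import *
plan()
im=optics.grab_frame("top")[:,:,::-1];cv2.imwrite("pics/top7.png",im)
cv2.imwrite("pics/c7.png",cv2.resize(im[220:290,130:200],(600,600),interpolation=cv2.INTER_CUBIC))
E
python3 meas.py 7 248 258 .0703
```

```text
t 23.0 p [0.549  0.1819 0.0391] yaw 95.42 w 0.0311 F [ 4.4 -3.9  5.3]
cols 158..176 step2 gray rows 248 258
248 [126 116 115 116 113 105 121 148 125 132  88 151 153]
249 [125 116 114 116 113 105 119 125 123 107 146 155 152]
250 [124 114 113 113 111 104 117 121 120 120 123 153 149]
251 [124 115 110 109 106  94  94 137 161 162 205 153 244]
252 [120  93 128 209 206 185 210 211 212 212 214 112 138]
253 [186 210 212 216 215 214 184 147 142  83  95 100 142]
254 [218 187 150 142 108  80  88 101 187 234 237 237 237]
255 [ 84  87 147 150 234 236 236 237 237 237 237 237 236]
256 [236 237 237 236 237 236 236 236 235 236 238 199 234]
257 [236 236 236 236 234 234 234 234 234 215 131 202 234]
yellow R-B around tip
246 [12 11 12 13  9 10  8  6 -2 39 43 57 57 62]
247 [ 12  10  12  10   9   8   5  62  66 136 155 173 185  77]
248 [ 12  12  12  12  10   7  -2 167 176 178 177 178 182  72]
249 [ 11  12  11  10   8   4  -7 163 177 176 176 176 183  73]
250 [ 10  12  11  10   4  60  43 168 175 176 175 176 182  72]
251 [  8  -2 -12  20  21 142 170 172 174 173 174 177 180  62]
252 [ 11   7   3  74  77 169 175
[... 903 characters left out ...]
2  52]
254 [ -8  -8  -9 -12 -18  34   9 104 159 162 164 164 165  64]
255 [ -7  -7  -8  -9 -10  -9 -13 101 165 159 162 137 128  61]
256 [ -9  -9  -7  -8  -8  -9 -12  -6  41  54  60  53  53  43]
257 [ -8  -8  -8  -8  -8  -8  -9 -13   1  27  43  45  44  91]
258 [-8 -8 -6 -8 -7 -8 -8 -8  3 29 47 49 45 92]
y 0.02 back-top [151.3 253.4] front-top [151.4 255.1] front-bot [153.4 255.9]
y 0.0 back-top [160.2 252.4] front-top [160.3 254.2] front-bot [162.2 254.9]
y -0.02 back-top [169.1 251.4] front-top [169.2 253.2] front-bot [171.  253.9]
y -0.036 back-top [176.2 250.7] front-top [176.3 252.4] front-bot [178.  253.2]
mark x -0.105 [179.3 249.8]
mark x -0.109 [179.4 251.5]
mark x -0.113 [179.5 253.3]
```

View pics/c7.png

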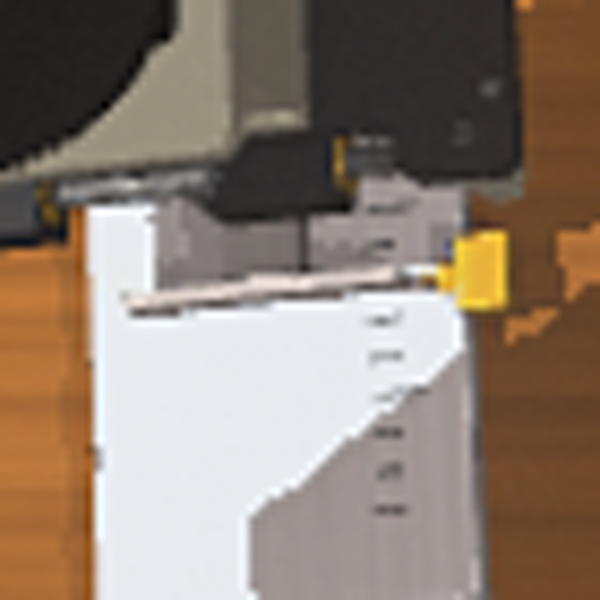

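The bar now lies level with the brass tip at crop (430,278). The fit puts the cursor at x = -0.1099 and the marker at x = -0.1101, so they agree within about 0.5 mm, with the grip held at 25 N. Handing in.

```bash
python3 -c "
from h import *
plan(); print(arm.sign_off())"
```

```text
t 23.05 p [0.549  0.1819 0.0392] yaw 95.43 w 0.0312 F [ 3.5 -3.7  4.5]
the job is handed in; nothing more can be done
None
```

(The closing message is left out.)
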